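# Dry the red model: box, door and spring toggle

### The arm

A 7-joint arm with a two-finger parallel gripper is mounted at the origin on the work surface. World frame = base frame: x ahead of the robot, y to its left, z up, the work surface at z = 0. Lengths are in m, angles in degrees, forces in N, time in s.
With the tool pointing down it reaches from about 0.4 to 0.75 m from the base axis. Payload 19.5 kg.
Tool frame: the origin (TCP) lies on the mounting face of the last link; the fingertips stand 173 mm ahead of it and the grasp point (between the pads) lies 155 mm ahead of it (manip.pinch_z is the distance from the TCP to the grasp point, in m); z points along the fingers, y is the line along which they close (so a half turn about z gives the same grasp; the last joint's range is limited). The gripper opens to 85 mm and grips with 20 to 120 N. Pads are 22 mm wide; open, the fingers measure 114 mm over their backs; the gripper's body (76 mm by 85 mm) begins 54 mm behind the grasp point. The pads swing forward as they close: fully open they stand 13 mm farther back than shut.
Start: joints at [65.449, 40.479, -1.581, 85.061, 1.261, 54.483, -4.326], TCP at [0.217, -0.533, 0.405] pointing down, gripper open.
Joint ranges: [-155.06, 155.06], [-18.47, 123.98], [-90, 86.84], [0, 140.48], [-83.41, 263.41], [0, 116], [-161.91, 161.91]. Speed limits (degrees/s): [108.29, 108.29, 147.25, 147.25, 172.46, 172.46, 172.46].

### API

Orientations are given as a 3x3 rotation matrix whose columns are the frame's x, y, z axes.
In Python, from bench import manip gives the robot as it stands. The module is installed in compiled form; this text tells all that it offers.
- The arm moves only by the tool jog_arm, never from a script. Its argument "deltas" is a list that holds one entry, the list of rows, each a list of 5 numbers: the shift along the world's x, y, z in mm, then the turn about the world's z in rad, then the closure, from 0 (fully open) to 1 (shut). In form: [[[x, y, z, turn, grip], ...]]. A call has 1 to 12 rows; each row is the pose to reach, as a shift and turn from the pose commanded when the call began; what a row does not reach only later rows make up. A row lasts 1/10 s, in which the tool goes at most 50 mm and 8.59 degrees, less where a joint would pass 70% of its speed; a pose out of reach is approached as far as the arm can. A call with a gripper value outside its range is refused whole. The fingers move at their own pace and stop on an object; "grip_force" is the grip in N (left out, the last holds). Time passes only in rows, so rows that repeat a pose let the fingers close. It gives the time, the measured TCP pose, the force, the opening and the grip force at its end, in the units of the state.
- manip.read_state(): the state, without advancing time (a new reading comes with each control period).
- manip.read_camera(name): name is "scene" or "top"; returns (picture, depth): 400x640x3 uint8, red, green, blue; 400x640 float32, m along the optical axis (not along the pixel's ray), 0 where there is no reading.
- manip.camera_info(name): a dict with "fx", "fy", "cx", "cy" (pixels), "cam_to_world" (4x4, takes a point from camera to world coordinates). Camera axes: x right, y up, looking along -z (the intrinsics and any distortion apply to the point x, -y, -z); pixel columns grow to the right and rows downward; lengths in m; the calibration is good to about 2 mm. A picture is of the moment at which its call begins. camera_info takes no time and is no camera call.
- manip.close_job(): hands the job in; it is judged then, once.
The state is a dict: "t": time; "qpos": joint angles; "qd": joint speeds; "joint_torque": joint torques, N m; "ee_pos": TCP position; "tcp_rot": TCP orientation; "contact_force": force on the tool from outside, world axes, zero at the start; "wrist_torque": the same for the moment, N m; "width": finger opening in m; "grip_force": force on a finger pad.
Only numpy, scipy, OpenCV 4.12 (cv2) and the standard library are available. Lean on these libraries where they do the work, as an engineer would, in place of code of your own. Each camera call takes 0.05 s, during which the arm holds its last target. There are 200 camera calls.

### The job

Slide the drying box's door open, take the clip holder with the red model from the tile and set it down (not dropped) upright in the middle of the round turntable inside, then slide the door fully shut. Then start the drying by pushing the spring-centred toggle on the control box well over to its green side, keep it over for a good second and let it spring back to centre; never push it to the red side. Leave everything else standing where it is.

Things in the scene. Friction and masses are not known exactly. Their poses are not given: they have to be found in the camera images.
- red_holder: Spring-clip figure holder, 118 mm tall, standing upright: dark wooden foot 52 mm across and 12 mm high, wooden stem 28 mm across, then a round red clip collar 40 mm across from 68 to 90 mm above the underside (the place to grip), and on it a small red model robot up to 118 mm. Origin: centre of the underside; z up. About 0.14 kg (may be 0.10 to 0.20). Loose. This is the one to dry; it may stand at any of the four places on the tile.
- blue_holder: Spring-clip figure holder, 118 mm tall, standing upright: dark wooden foot 52 mm across and 12 mm high, wooden stem 28 mm across, then a round blue clip collar 40 mm across from 68 to 90 mm above the underside (the place to grip), and on it a small blue model robot up to 118 mm. Origin: centre of the underside; z up. About 0.14 kg. Loose. Bystander.
- yellow_holder: Spring-clip figure holder, 118 mm tall, standing upright: dark wooden foot 52 mm across and 12 mm high, wooden stem 28 mm across, then a round yellow clip collar 40 mm across from 68 to 90 mm above the underside (the place to grip), and on it a small yellow model robot up to 118 mm. Origin: centre of the underside; z up. About 0.14 kg. Loose. Bystander.
- paint_bottle: Green paint bottle, 36 mm across, 100 mm tall, loose. Origin: centre of the underside. Bystander.
- tile: White ceramic tile, 190 x 190 x 8 mm, lying fixed on the bench; the three holders and the paint bottle stand on it in a square about 96 mm apart, places mixed. Origin: centre of the underside, axes along its edges.
- drying_box: Clear plastic drying box, fixed, 200 mm (its x) x 380 mm (its y) x 150 mm high, walls 4 mm. Origin: centre of the underside; z up. Its roof is fixed over the +y half (black fan block inside it); the -y half, 192 mm (x) x 188 mm (y) inside, is open at the top and covered by the sliding door.
- turntable (a point): Centre of the top of the white round turntable disc (90 mm across, orange centre dot), the place for the holder, inside the box under the door: 95 mm from the box's origin along its -y, 12 mm above the box's underside. Axes as the box.
- door (a joint): Sliding door, m: 0 = fully shut over the turntable, grows as it slides along the box's +y over the fixed roof, 0.175 = fully open. Starts between shut and 0.11. Sliding takes about 2 to 4 N and it stays where it is left. The panel is 196 mm (x) x 186 mm (y), 5 mm thick, its top 159 mm above the bench.
- door_handle (a point): Middle of the door's orange upright handle, a bar 90 mm long (box x), 14 mm thick (box y), standing from 159 to 196 mm above the bench in the middle of the door panel; this point is 179 mm above the bench and moves with the door. Axes as the box. At door = 0 it is straight above the turntable.
- control_box: Grey control box, fixed, 80 mm (its x) x 100 mm (its y) x 50 mm high. Origin: centre of the underside; z up. Green field on top at its +y end, red field at its -y end, paddle toggle in the middle.
- toggle (a joint): Spring-centred momentary toggle, rad: 0 = upright at rest, positive = leaning to the green (+y) end, stops at +0.45 and -0.45. It pivots about the control box's x axis 45 mm above the bench; spring 0.5 N m per rad (about 4 N at the paddle to hold it over), returns to centre by itself when let go. The black paddle is 30 mm (x) x 14 mm (y) and reaches from 72 to 120 mm above the bench when upright, on a 12 mm stem. Well over means beyond 0.3.
- toggle_tip (a point): Top end of the toggle paddle's middle, 75 mm from its pivot; moves with the toggle.
- green_mark (a point): Centre of the green field, 36 mm from the middle of the control box along its +y, 52 mm above the bench.
- brush_bowl: Steel bowl 116 mm across with brushes standing in it up to 165 mm high. Origin: centre of the underside. Loose bystander beyond the other things.
- spray_can: Spray can 52 mm across, 150 mm tall, loose bystander. Origin: centre of the underside.
- water_pot: Jar 60 mm across, 80 mm tall, loose bystander. Origin: centre of the underside. Beyond the drying box, near the far edge of the bench, a low fixed aluminium paint rack (140 x 364 mm, 120 mm high with its pots) is not tracked.
Not all that is in view belongs to the job. What is shaped like the red_holder but orange is not meant. There is more than one size of the control_box; the one meant has the size given above.

How it is judged (in metres and radians):
On the way, in this order (a step that is already met when the one before it is completed fails the run):
1. the red holder stands upright on the turntable, within 25 mm of its middle, let go (horizontal distance between red_holder and turntable below 0.025 m and z of red_holder in the frame of turntable between -0.004 and 0.006 m and angle between red_holder's own z axis and vertical below 0.1 rad and contact force between the fingers and red_holder below 0.05 N), for 0.2 s.
2. the door is shut (within 8 mm) with the red holder on the turntable (horizontal distance between red_holder and turntable below 0.025 m and z of red_holder in the frame of turntable between -0.004 and 0.006 m and angle between red_holder's own z axis and vertical below 0.1 rad and value of joint door below 0.008 m), for 0.2 s.
3. the toggle is held over to the green side (beyond 0.3 rad) for 0.8 s, with the door shut (all of step 2 and value of joint toggle above 0.3 rad), for 0.8 s.
At the end, for the whole second after the job is handed in: The red holder stands upright (within 0.1 rad) and at rest on the turntable, its foot resting on the disc and centred within 25 mm, the door is shut within 8 mm, and the toggle has returned to centre (within 0.06 rad) with nothing touching it (all of step 2 and contact force between the fingers and red_holder below 0.05 N and value of joint toggle between -0.06 and 0.06 rad and linear speed of red_holder below 0.02 m/s and contact force between the fingers and control_box below 0.05 N).
It fails at once if a bystander is shifted by more than 30 mm or tipped over (distance of any of blue_holder, yellow_holder, paint_bottle, brush_bowl, spray_can, water_pot from where it was at the start of the episode above 0.03 m or angle between any of blue_holder, yellow_holder, paint_bottle, brush_bowl, spray_can, water_pot's own z axis and vertical above 0.4 rad).
It fails at once if the toggle is pushed to the red side (beyond 0.2 rad) (value of joint toggle below -0.2 rad).
It fails at once if the red holder is dropped (falls free faster than 0.6 m/s) or tipped over ((contact force between the fingers and red_holder below 0.01 N and linear speed of red_holder above 0.6 m/s) or angle between red_holder's own z axis and vertical above 0.8 rad).
It also fails if it takes over 72 s, if anything falls off the work surface, if the arm or the gripper's body presses on something with over 40 N, if the wrist force passes 120 N, or if a joint passes its speed limit or range.

## Working session

There is one attempt and no reset: what is moved stays moved. The work goes in short steps, Python scripts to look and compute and a tool call to move; the robot and the scene stay as the last step left them, time stands still between calls to the robot, and variables do not carry over. Pictures are saved under pics/ and viewed, at most 12 in all, crops included, and the job is handed in when it is done.

Besides the shell and the picture viewer there is one more tool, called as name(argument=value, ...) on one line, values as JSON. jog_arm: Moves the arm, as the interface text tells. Its arguments: {"type":"object","properties":{"deltas":{"type":"array","items":{"type":"array","items":{"type":"array","items":{"type":"number"}}}},"grip_force":{"type":"number"}},"required":["deltas"]}

```bash
mkdir -p pics; cat > h.py <<'E'
import numpy as np, cv2
from bench import manip
def grab(n):
    p,d=manip.read_camera(n); np.savez(f'{n}.npz',p=p,d=d); return p,d
def world(n,u,v,d):
    c=manip.camera_info(n); u,v,d=map(np.asarray,(u,v,d))
    P=np.stack([(u-c['cx'])/c['fx']*d,-(v-c['cy'])/c['fy']*d,-d,np.ones_like(d,dtype=float)],-1)
    return (P@np.array(c['cam_to_world']).T)[...,:3]
def cloud(n,d):
    v,u=np.mgrid[:400,:640]; return world(n,u,v,d)
def onplane(n,u,v,z):
    a=world(n,float(u),float(v),np.float64(0.0)); b=world(n,float(u),float(v),np.float64(1.0)); return a+(b-a)*(z-a[2])/(b[2]-a[2])
E
python3 - <<'E'
from h import *
for n in('scene','top'):
    p,d=grab(n); cv2.imwrite(f'pics/{n}0.png',p[...,::-1]); c=manip.camera_info(n); print({k:np.round(v,3).tolist() for k,v in c.items() if not isinstance(v,str)})
s=manip.read_state(); print({k:np.round(v,3).tolist() for k,v in s.items()},manip.pinch_z)
E
```

```text
{'fx': 465.488, 'fy': 465.488, 'cx': 320.658, 'cy': 197.651, 'cam_to_world': [[-0.8, -0.481, 0.359, 0.914], [0.6, -0.647, 0.47, 0.441], [0.007, 0.592, 0.806, 1.077], [0.0, 0.0, 0.0, 1.0]]}
{'fx': 472.536, 'fy': 472.536, 'cx': 328.352, 'cy': 200.098, 'cam_to_world': [[-0.014, 0.995, -0.094, 0.358], [-1.0, -0.014, -0.006, -0.129], [-0.007, 0.094, 0.996, 1.472], [0.0, 0.0, 0.0, 1.0]]}
{'t': 0.1, 'qpos': [65.449, 40.512, -1.582, 85.08, 1.261, 54.485, -4.326], 'qd': [0.056, -0.034, -0.004, -0.033, 0.05, 0.01, 0.126], 'joint_torque': [0.001, -88.429, 1.236, -23.646, 0.017, 0.005, 0.0], 'ee_pos': [0.217, -0.532, 0.404], 'tcp_rot': [[0.926, 0.377, -0.0], [0.377, -0.926, 0.001], [-0.0, -0.001, -1.0]], 'contact_force': [0.011, 0.569, 0.372], 'wrist_torque': [-0.046, 0.037, 0.004], 'grip_force': 0.0, 'width': 0.086} 0.1547
```

View pics/scene0.png

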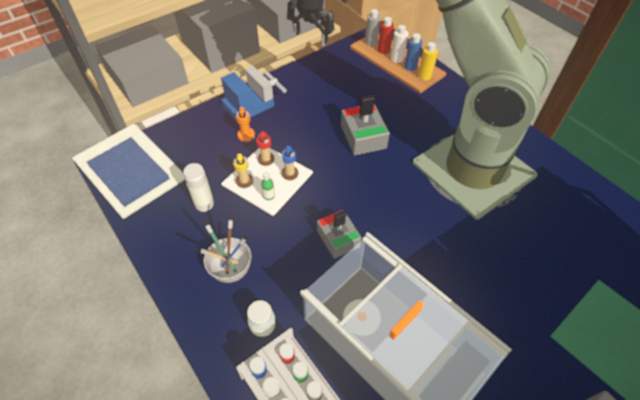

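View pics/top0.png

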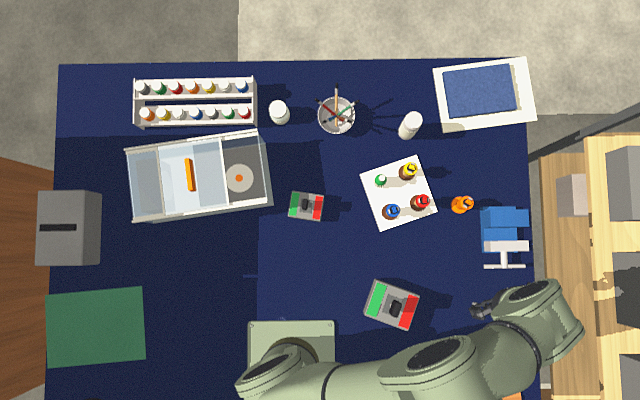

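The scene view shows a robot at upper right, the clear box at bottom with the orange handle at (407,320) and the turntable at (360,317). In the top view +x is up and +y is left. Things that could be mistaken, by top-view pixel:
- **Holders:** red (421,202) and an orange look-alike (462,204). The red one on the tile is meant.
- **Control boxes:** small (306,206) and large (391,304). The small one looks like 80x100 mm, which I'll check by measuring.

```bash
python3 - <<'E'
from h import *
z=np.load('top.npz'); p,d=z['p'],z['d']; W=cloud('top',d)
hsv=cv2.cvtColor(p,cv2.COLOR_RGB2HSV)
def m(lo,hi,box):
    k=cv2.inRange(hsv,np.array(lo),np.array(hi)); o=np.zeros_like(k); x0,y0,x1,y1=box; o[y0:y1,x0:x1]=k[y0:y1,x0:x1]; return o
def rep(name,k,h):
    v,u=np.nonzero(k)
    if len(v)==0: print(name,'none');return
    pts=np.array([onplane('top',a,b,h)[:2] for a,b in zip(u,v)]).astype(np.float32)
    r=cv2.minAreaRect(pts); w=W[v,u]; w=w[d[v,u]>0]
    print(name,len(v),'px',u.mean().round(1),v.mean().round(1),'plane mean',pts.mean(0).round(4),'rect',np.round(r[0],4),np.round(r[1],4),round(r[2],1),'depthmed',np.median(w,0).round(4),'zmax',w[:,2].max().round(3))
S=(130,80)
rep('red',m((0,150,60),(6,255,255),(405,190,437,215))|m((172,150,60),(180,255,255),(405,190,437,215)),.098)
rep('blue',m((100,120,60),(125,255,255),(382,202,400,220)),.098)
rep('yellow',m((22,120,90),(35,255,255),(395,160,420,182)),.098)
rep('orange',m((7,150,90),(20,255,255),(448,192,478,216)),.09)
rep('handle',m((7,150,120),(20,255,255),(175,145,210,205)),.196)
rep('dot',m((5,120,100),(20,255,255),(228,168,250,190)),.012)
rep('tile',m((0,0,200),(180,40,255),(355,150,445,235)),.008)
for n,b,zz in(('small',(280,185,330,226),.05),('big',(355,270,425,335),.075)):
    rep(n+' green',m((45,120,60),(80,255,255),b),zz); rep(n+' red',m((0,150,90),(6,255,255),b)|m((172,150,90),(180,255,255),b),zz)
    x0,y0,x1,y1=b; k=np.zeros((400,640),np.uint8); k[y0:y1,x0:x1]=(W[y0:y1,x0:x1,2]>.04)&(W[y0:y1,x0:x1,2]<.09)
    rep(n+' top',k,zz)
# box: depth points at rim height
k=((W[...,2]>.14)&(W[...,2]<.165)); k[:,:110]=0;k[:,290:]=0;k[:120]=0;k[240:]=0; rep('boxtop',k.astype(np.uint8),.15)
o=np.hstack([cv2.resize(p[185:235,355:485],None,fx=3,fy=6)[:300],]); 
a=cv2.resize(p[125:230,115:335],(800,382),interpolation=cv2.INTER_CUBIC); b=cv2.resize(p[150:240,355:485],(310,215),interpolation=cv2.INTER_CUBIC)
c=cv2.resize(p[270:340,355:430],(230,215)); r=np.zeros((215,800,3),np.uint8); r[:,:310]=b; r[:,320:550]=c
cv2.imwrite('pics/crop1.png',np.vstack([a,r])[...,::-1])
E
```

```text
red 115 px 422.0 200.7 plane mean [ 0.4824 -0.394 ] rect [ 0.4829 -0.394 ] [0.035  0.0381] 89.2 depthmed [ 0.4811 -0.3939  0.0985] zmax 0.131
blue 103 px 392.3 209.7 plane mean [ 0.4572 -0.307 ] rect [ 0.4564 -0.3074] [0.0378 0.035 ] 89.2 depthmed [ 0.4565 -0.3063  0.0988] zmax 0.133
yellow 104 px 410.0 168.5 plane mean [ 0.5777 -0.362 ] rect [ 0.5771 -0.3617] [0.0379 0.0386] 62.2 depthmed [ 0.5772 -0.3606  0.0985] zmax 0.131
orange 250 px 460.7 204.2 plane mean [ 0.471  -0.5085] rect [ 0.4734 -0.5114] [0.0481 0.066 ] 25.6 depthmed [ 0.4735 -0.5168  0.0266] zmax 0.12
handle 202 px 190.0 174.5 plane mean [0.5544 0.2553] rect [0.5552 0.2559] [0.0906 0.0189] 8.5 depthmed [0.5558 0.257  0.1929] zmax 0.201
dot 43 px 238.7 177.7 plane mean [0.5704 0.1581] rect [0.5694 0.1589] [0.0219 0.0189] 89.2 depthmed [0.5699 0.1582 0.0119] zmax 0.018Traceback (most recent call last):
  File "<stdin>", line 19, in <module>
  File "<stdin>", line 9, in rep
  File "h.py", line 12, in onplane
    a=world(n,float(u),float(v),np.float64(0.0)); b=world(n,float(u),float(v),np.float64(1.0)); return a+(b-a)*(z-a[2])/(b[2]-a[2])
  File "h.py", line 6, in world
    c=manip.camera_info(n); u,v,d=map(np.asarray,(u,v,d))
ValueError: time passes only in moves, steps and waits
```

```bash
sed -i 's/^def world/import functools\nmanip_info=functools.lru_cache(manip.camera_info)\ndef world/; s/c=manip.camera_info(n); u/c=manip_info(n); u/' h.py
python3 - <<'E'
from h import *
z=np.load('top.npz'); p,d=z['p'],z['d']; W=cloud('top',d)
hsv=cv2.cvtColor(p,cv2.COLOR_RGB2HSV)
def m(lo,hi,box):
    k=cv2.inRange(hsv,np.array(lo),np.array(hi)); o=np.zeros_like(k); x0,y0,x1,y1=box; o[y0:y1,x0:x1]=k[y0:y1,x0:x1]; return o
def rep(name,k,h):
    v,u=np.nonzero(k)
    if len(v)==0: print(name,'none');return
    pts=np.array([onplane('top',a,b,h)[:2] for a,b in zip(u,v)]).astype(np.float32)
    r=cv2.minAreaRect(pts); w=W[v,u]; w=w[d[v,u]>0]
    print(name,len(v),'mean',pts.mean(0).round(4),'rect',np.round(r[0],4),np.round(r[1],4),round(r[2],1),'depthmed',np.median(w,0).round(4),'zmax',w[:,2].max().round(3))
rep('tile',m((0,0,200),(180,40,255),(355,150,445,235)),.008)
for n,b,zz in(('small',(280,185,330,226),.05),('big',(355,270,425,335),.075)):
    rep(n+' green',m((45,120,60),(80,255,255),b),zz); rep(n+' red',m((0,150,90),(6,255,255),b)|m((172,150,90),(180,255,255),b),zz)
    x0,y0,x1,y1=b; k=np.zeros((400,640),np.uint8)
    q=W[y0:y1,x0:x1,2]; k[y0:y1,x0:x1]=(q>.04)&(q<.09); rep(n+' top',k,zz)
    k[:]=0; k[y0:y1,x0:x1]=q>.1; rep(n+' paddle',k,.12)
k=((W[...,2]>.14)&(W[...,2]<.165)); k[:,:110]=0;k[:,290:]=0;k[:120]=0;k[240:]=0; rep('boxtop',k.astype(np.uint8),.15)
a=cv2.resize(p[125:230,115:335],(800,382),interpolation=cv2.INTER_CUBIC); b=cv2.resize(p[150:240,355:485],(310,215),interpolation=cv2.INTER_CUBIC)
c=cv2.resize(p[270:340,355:430],(230,215)); r=np.zeros((215,800,3),np.uint8); r[:,:310]=b; r[:,320:550]=c
cv2.imwrite('pics/crop1.png',np.vstack([a,r])[...,::-1]); print(manip.read_state()['t'])
E
```

```text
tile 2801 mean [ 0.5172 -0.3319] rect [ 0.5174 -0.3379] [0.1909 0.1897] 18.4 depthmed [ 0.5204 -0.3307  0.0077] zmax 0.115
small green 153 mean [ 0.4838 -0.016 ] rect [ 0.4837 -0.016 ] [0.0205 0.0669] 80.8 depthmed [ 0.4851 -0.0168  0.0513] zmax 0.059
small red 162 mean [ 0.4714 -0.0871] rect [ 0.4714 -0.0872] [0.0214 0.0681] 80.7 depthmed [ 0.4717 -0.0865  0.0517] zmax 0.061
small top 810 mean [ 0.4754 -0.0525] rect [ 0.476  -0.0522] [0.0998 0.0798] 80.5 depthmed [ 0.4751 -0.0558  0.0507] zmax 0.085
small paddle 67 mean [ 0.475  -0.0509] rect [ 0.4845 -0.0621] [0.0916 0.1201] 8.7 depthmed [ 0.4759 -0.0535  0.1195] zmax 0.125
big green 329 mean [ 0.1981 -0.256 ] rect [ 0.1979 -0.2558] [0.0291 0.094 ] 69.2 depthmed [ 0.1982 -0.2562  0.0712] zmax 0.08
big red 344 mean [ 0.1623 -0.3477] rect [ 0.163  -0.3478] [0.03   0.0942] 69.6 depthmed [ 0.1614 -0.3485  0.071 ] zmax 0.08
big top 1658 mean [ 0.1819 -0.2993] rect [ 0.1811 -0.3   ] [0.1388 0.1096] 69.0 depthmed [ 0.1831 -0.2955  0.0697] zmax 0.09
big paddle 182 mean [ 0.1768 -0.3009] rect [ 0.186  -0.2576] [0.2261 0.1266] 50.0 depthmed [ 0.1818 -0.2993  0.1623] zmax 0.17
boxtop 7389 mean [0.5527 0.2918] rect [0.5587 0.2537] [0.2157 0.385 ] 7.8 depthmed [0.5499 0.2973 0.1568] zmax 0.165
0.1
```

View pics/crop1.png

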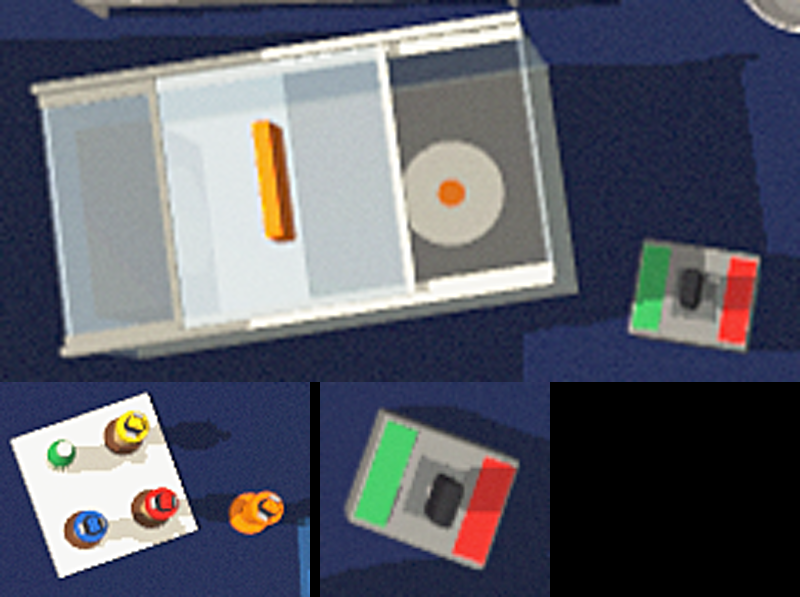

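The crop confirms the choice. The small control box measures 100x80 mm, so it is the one meant, and the large one measures 139x110 mm. The red holder stands on the tile at the lower right, with the orange look-alike off it. The box is yawed about 8.4° and the door is about 0.10 m open. I'll do the door first.

jog_arm(deltas=[[[40, 57, 10, -0.1, 0], [80, 114, 15, -0.2, 0], [120, 171, 15, -0.24, 0], [160, 228, 15, -0.24, 0], [200, 285, 15, -0.24, 0], [233, 333, 15, -0.24, 0], [233, 333, 15, -0.24, 0], [250, 383, 15, -0.24, 0], [267, 433, 15, -0.24, 0], [284, 483, 15, -0.24, 0], [300, 533, 15, -0.24, 0], [316, 583, 15, -0.24, 0]]], grip_force=40)

```text
t: 1.3
ee_pos: [0.511, -0.0128, 0.4196]
tcp_rot: [[0.989, 0.146, -0.0], [0.146, -0.989, 0.0], [-0.0, -0.0, -1.0]]
contact_force: [0.7, -1.8, 0.5]
width: 0.0852
grip_force: 0.0
```

jog_arm(deltas=[[[8, 50, 0, 0, 0], [14, 100, 0, 0, 0], [20, 150, 0, 0, 0], [22, 200, 0, 0, 0], [22, 206, 0, 0, 0], [22, 206, 0, 0, 0]]])

```text
t: 1.9
ee_pos: [0.5323, 0.1925, 0.4191]
tcp_rot: [[0.989, 0.149, -0.001], [0.149, -0.989, -0.0], [-0.001, -0.0, -1.0]]
contact_force: [-0.3, -0.4, -0.1]
width: 0.0855
grip_force: 0.0
```

```bash
python3 - <<'E'
from h import *
s=manip.read_state(); r=np.array(s['tcp_rot']); print(s['t'],np.round(s['ee_pos'],4),np.round(r,3).tolist(),np.round(s['qpos'],1))
E
```

```text
1.9 [0.5323 0.1925 0.4191] [[0.989, 0.149, -0.001], [0.149, -0.989, -0.0], [-0.001, -0.0, -1.0]] [-28.   39.2   9.6  85.9  -7.4  55.6 -97.8]
```

jog_arm(deltas=[[[23, 50, 0, 0, 0], [23, 64, 0, 0, 0], [23, 64, -40, 0, 0], [23, 64, -75, 0, 0], [23, 64, -80, 0, 0], [23, 64, -80, 0, 0], [23, 64, -80, 0, 1], [23, 64, -80, 0, 1], [23, 64, -80, 0, 1], [23, 64, -80, 0, 1], [23, 64, -80, 0, 1], [23, 64, -80, 0, 1]]])

```text
t: 3.1
ee_pos: [0.5557, 0.2553, 0.3402]
tcp_rot: [[0.989, 0.146, 0.0], [0.146, -0.989, 0.001], [0.001, -0.001, -1.0]]
contact_force: [-1.2, 1.3, 5.7]
width: 0.0132
grip_force: 40.9
```

jog_arm(deltas=[[[-2, 12, 0, 0, 1], [-4, 28, 0, 0, 1], [-7, 45, 0, 0, 1], [-9, 60, 0, 0, 1], [-10, 68, 0, 0, 1], [-11, 73, 0, 0, 1], [-11, 76, 0, 0, 1], [-11, 76, 0, 0, 1], [-11, 76, 0, 0, 1]]])

```text
t: 4.0
ee_pos: [0.5448, 0.332, 0.3402]
tcp_rot: [[0.989, 0.147, 0.002], [0.147, -0.989, 0.001], [0.002, -0.001, -1.0]]
contact_force: [5.3, 2.4, 4.9]
width: 0.0133
grip_force: 40.9
```

jog_arm(deltas=[[[0, 0, 0, 0, 0], [0, 0, 0, 0, 0], [0, 0, 0, 0, 0], [0, 0, 40, 0, 0], [0, 0, 85, 0, 0], [0, -46, 90, -0.1, 0], [-4, -92, 90, -0.2, 0], [-8, -138, 90, -0.3, 0], [-12, -184, 90, -0.4, 0], [-16, -230, 90, -0.5, 0], [-20, -276, 90, -0.6, 0], [-24, -322, 90, -0.63, 0]]])

```text
t: 5.2
ee_pos: [0.5201, 0.0076, 0.4297]
tcp_rot: [[0.884, -0.468, -0.0], [-0.468, -0.884, 0.0], [-0.0, -0.0, -1.0]]
contact_force: [0.8, -0.6, -0.6]
width: 0.0852
grip_force: 0.0
```

jog_arm(deltas=[[[-6, -48, 0, 0, 0], [-12, -96, 0, 0, 0], [-18, -144, 0, 0, 0], [-24, -192, 0, 0, 0], [-28, -240, 0, 0, 0], [-32, -288, 0, 0, 0], [-36, -336, 0, 0, 0], [-38, -384, 0, 0, 0], [-39, -404, 0, 0, 0], [-39, -404, 0, 0, 0]]])

```text
t: 6.2
ee_pos: [0.4804, -0.3976, 0.4289]
tcp_rot: [[0.884, -0.468, -0.001], [-0.468, -0.884, -0.0], [-0.001, 0.001, -1.0]]
contact_force: [-0.4, 0.6, -0.2]
width: 0.0858
grip_force: 0.0
```

```bash
python3 - <<'E'
from h import *
p,d=grab('scene'); cv2.imwrite('pics/s1.png',p[...,::-1])
p,d=grab('top'); cv2.imwrite('pics/t1.png',p[...,::-1])
s=manip.read_state(); r=np.array(s['tcp_rot']); print(s['t'],np.round(s['ee_pos'],4),np.round(r,3).tolist(),np.round(s['qpos'],1))
# red collar from scene view, two-plane check
q=np.load('scene.npz'); W=cloud('scene',q['d']); h=cv2.cvtColor(q['p'],cv2.COLOR_RGB2HSV)
k=(cv2.inRange(h,(0,150,60),(5,255,255))|cv2.inRange(h,(173,150,60),(180,255,255)))>0
k&=(W[...,2]>.07)&(W[...,2]<.1)&(np.hypot(W[...,0]-.482,W[...,1]+.394)<.05)
w=W[k]; print('red collar scene',len(w),w.mean(0).round(4), w.min(0).round(3),w.max(0).round(3))
# circle fit, radius 20mm
from scipy.optimize import least_squares
f=least_squares(lambda c:np.hypot(w[:,0]-c[0],w[:,1]-c[1])-.02,[.482,-.394],loss='soft_l1',f_scale=.002); print(f.x)
E
```

```text
6.3 [ 0.4817 -0.3947  0.4293] [[0.885, -0.465, -0.0], [-0.465, -0.885, 0.001], [-0.001, -0.001, -1.0]] [ 29.6  44.6  15.5  72.  -12.   65.  -71.7]
red collar scene 87 [ 0.4901 -0.3867  0.092 ] [ 0.468 -0.411  0.079] [ 0.506 -0.374  0.1  ]
[ 0.48471107 -0.39686444]
```

View pics/s1.png

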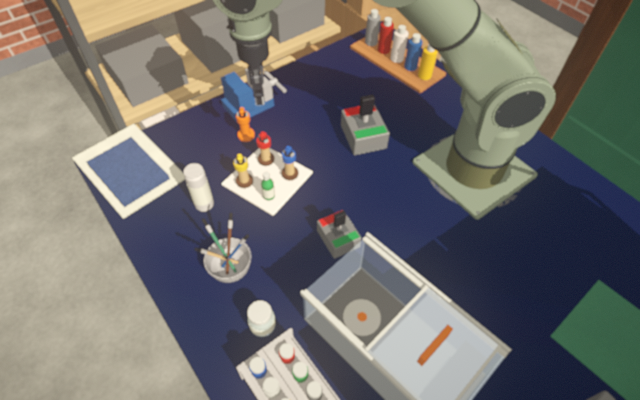

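The scene view shows the door open with its handle at (435,345), the turntable clear at (361,317) and everything else standing. The red holder is at (264,150), and the gripper is above it. Now I'll go down and grip.

jog_arm(deltas=[[[1, 0, -45, 0, 0], [1, 0, -90, 0, 0], [1, 0, -130, 0, 0], [1, 0, -160, 0, 0], [1, 0, -178, 0, 0], [1, 0, -185, 0, 0], [1, 0, -185, 0, 0], [1, 0, -185, 0, 1], [1, 0, -185, 0, 1], [1, 0, -185, 0, 1], [1, 0, -185, 0, 1], [1, 0, -185, 0, 1]]], grip_force=35)

```text
t: 7.5
ee_pos: [0.4828, -0.395, 0.2455]
tcp_rot: [[0.885, -0.465, 0.001], [-0.465, -0.885, -0.001], [0.001, 0.0, -1.0]]
contact_force: [-0.5, 0.2, 7.5]
width: 0.0386
grip_force: 34.5
```

jog_arm(deltas=[[[0, 0, 8, 0, 1], [0, 0, 25, 0, 1], [0, 0, 55, 0, 1], [0, 0, 95, 0, 1], [0, 0, 135, 0, 1], [0, 0, 170, 0, 1], [0, 0, 190, 0, 1], [0, 0, 195, 0, 1], [0, 0, 195, 0, 1]]])

```text
t: 8.4
ee_pos: [0.4825, -0.3948, 0.4399]
tcp_rot: [[0.885, -0.465, 0.0], [-0.465, -0.885, -0.0], [0.001, -0.0, -1.0]]
contact_force: [-0.2, -0.5, -2.6]
width: 0.0388
grip_force: 35.7
```

```bash
python3 - <<'E'
from h import *
p,d=grab('scene')
s=manip.read_state(); print(s['t'],np.round(s['ee_pos'],4),np.round(s['contact_force'],2),s['width'],s['grip_force'])
cv2.imwrite('pics/s2.png',cv2.resize(p[20:230,150:400],(750,600))[...,::-1])
E
```

```text
8.45 [ 0.4826 -0.3947  0.439 ] [-0.21 -0.04 -1.38] 0.03926455974405787 35.65630316734314
```

View pics/s2.png

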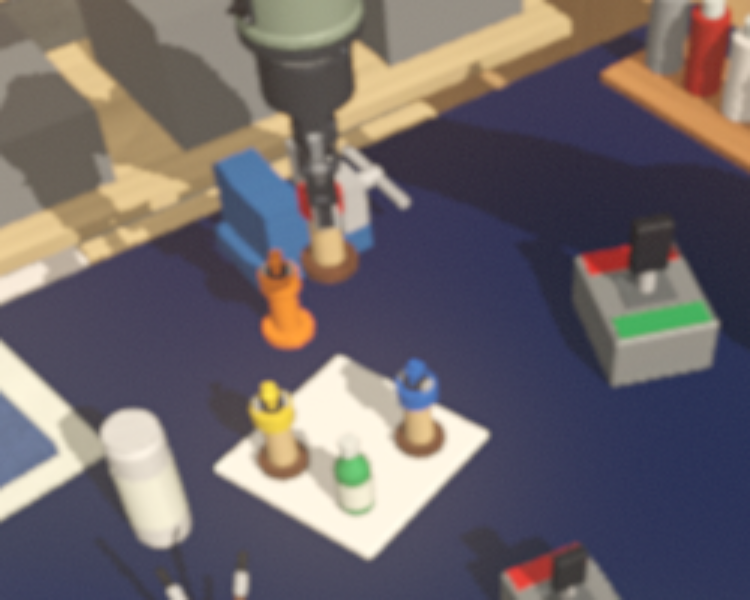

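The holder hangs upright in the gripper at crop (328,230), and the three others still stand on the tile. Carrying it to the turntable.

jog_arm(deltas=[[[2, 15, 5, 0, 1], [6, 45, 5, 0.05, 1], [14, 85, 5, 0.1, 1], [20, 125, 5, 0.15, 1], [26, 165, 5, 0.2, 1], [32, 205, 5, 0.25, 1], [39, 245, 5, 0.3, 1], [45, 285, 5, 0.35, 1], [51, 325, 5, 0.4, 1], [58, 365, 5, 0.45, 1], [64, 405, 5, 0.5, 1], [70, 445, 5, 0.55, 1]]])

```text
t: 9.65
ee_pos: [0.5522, 0.0525, 0.4441]
tcp_rot: [[0.998, 0.069, -0.001], [0.069, -0.998, 0.0], [-0.001, -0.0, -1.0]]
contact_force: [0.6, 0.6, -0.9]
width: 0.0388
grip_force: 35.6
```

jog_arm(deltas=[[[7, 40, 0, 0.05, 1], [13, 75, 0, 0.08, 1], [16, 95, 0, 0.08, 1], [18, 105, 0, 0.08, 1], [18, 108, 0, 0.08, 1], [18, 108, 0, 0.08, 1], [18, 108, 0, 0.08, 1], [18, 108, 0, 0.08, 1]]])

```text
t: 10.45
ee_pos: [0.5707, 0.1572, 0.4448]
tcp_rot: [[0.989, 0.145, 0.0], [0.145, -0.989, -0.0], [0.0, 0.0, -1.0]]
contact_force: [0.4, -0.5, -1.0]
width: 0.0389
grip_force: 35.6
```

```bash
python3 - <<'E'
from h import *
p,d=grab('scene')
s=manip.read_state(); print(s['t'],np.round(s['ee_pos'],4),np.round(s['contact_force'],2),s['width'],s['grip_force'],np.round(s['tcp_rot'],3).tolist())
h=cv2.cvtColor(np.load('scene.npz')['p'],cv2.COLOR_RGB2HSV)
cv2.imwrite('pics/s3.png',cv2.resize(p[190:400,270:520],(750,600))[...,::-1])
import os
for f in('s1',):
    q=cv2.cvtColor(cv2.imread('pics/s1.png'),cv2.COLOR_BGR2HSV)[305:328,350:374]
    v,u=np.nonzero(cv2.inRange(q,(5,120,100),(20,255,255))); print('dot scene s1',len(v),onplane('scene',u.mean()+350,v.mean()+305,.012))
q=cv2.cvtColor(cv2.imread('pics/t1.png'),cv2.COLOR_BGR2HSV)[165:192,226:252]
v,u=np.nonzero(cv2.inRange(q,(5,120,100),(20,255,255))); print('dot top t1',len(v),onplane('top',u.mean()+226,v.mean()+165,.012))
E
```

```text
10.5 [0.5707 0.1573 0.4448] [-0.26 -0.03 -1.3 ] 0.038646593984570494 35.64811885356903 [[0.989, 0.145, 0.0], [0.145, -0.989, -0.0], [0.0, 0.0, -1.0]]
dot scene s1 62 [0.57146384 0.15954875 0.012     ]
dot top t1 44 [0.57071179 0.1581799  0.012     ]
```

View pics/s3.png

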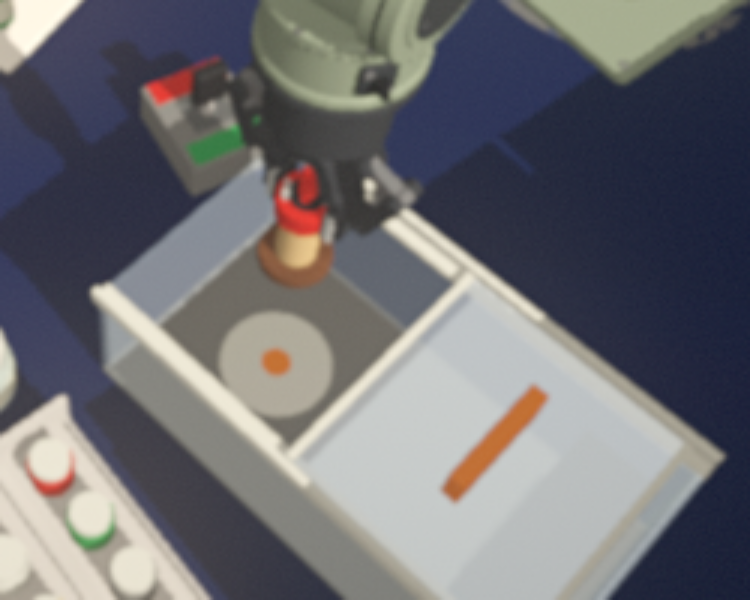

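The holder is upright above the box, with the dot at crop (276,362) and the opening clear. Lowering.

jog_arm(deltas=[[[0, 1, -35, 0, 1], [0, 1, -75, 0, 1], [0, 1, -110, 0, 1], [0, 1, -140, 0, 1], [0, 1, -165, 0, 1], [0, 1, -180, 0, 1], [0, 1, -187, 0, 1], [0, 1, -191, 0, 1], [0, 1, -193, 0, 1], [0, 1, -193, 0, 1], [0, 1, -194, 0, 1], [0, 1, -194, 0, 1]]])

```text
t: 11.7
ee_pos: [0.5707, 0.1592, 0.251]
tcp_rot: [[0.989, 0.146, 0.0], [0.146, -0.989, 0.0], [0.0, -0.0, -1.0]]
contact_force: [0.3, 0.6, -1.7]
width: 0.039
grip_force: 35.7
```

jog_arm(deltas=[[[0, 0, -0.5, 0, 1], [0, 0, -1, 0, 1], [0, 0, -1, 0, 1], [0, 0, -1.5, 0, 1], [0, 0, -2, 0, 1], [0, 0, -2, 0, 1]]])

```text
t: 12.3
ee_pos: [0.5708, 0.159, 0.2495]
tcp_rot: [[0.989, 0.146, 0.001], [0.146, -0.989, 0.0], [0.001, -0.0, -1.0]]
contact_force: [-4.0, -1.0, 14.6]
width: 0.0386
grip_force: 37.3
```

jog_arm(deltas=[[[0, 0, 0.5, 0, 0.45], [0, 0, 0.5, 0, 0.4], [0, 0, 0.5, 0, 0.3], [0, 0, 0.5, 0, 0], [0, 0, 0.5, 0, 0], [0, 0, 0.5, 0, 0], [0, 0, 0.5, 0, 0], [0, 0, 15, 0, 0], [0, 0, 45, 0, 0], [0, 0, 90, 0, 0], [0, 0, 135, 0, 0], [0, 0, 180, 0, 0]]])

```text
t: 13.5
ee_pos: [0.5701, 0.1589, 0.4318]
tcp_rot: [[0.989, 0.146, 0.001], [0.146, -0.989, 0.0], [0.001, -0.0, -1.0]]
contact_force: [0.8, 0.4, 0.7]
width: 0.0855
grip_force: 0.0
```

```bash
python3 - <<'E'
from h import *
p,d=grab('scene')
s=manip.read_state(); print(s['t'],np.round(s['ee_pos'],4),np.round(s['contact_force'],2),s['width'],s['grip_force'])
cv2.imwrite('pics/s4.png',cv2.resize(p[190:400,270:520],(750,600))[...,::-1])
E
```

```text
13.55 [0.5707 0.1588 0.4387] [ 1.32 -0.7  10.63] 0.08512013454180947 0.0
```

View pics/s4.png

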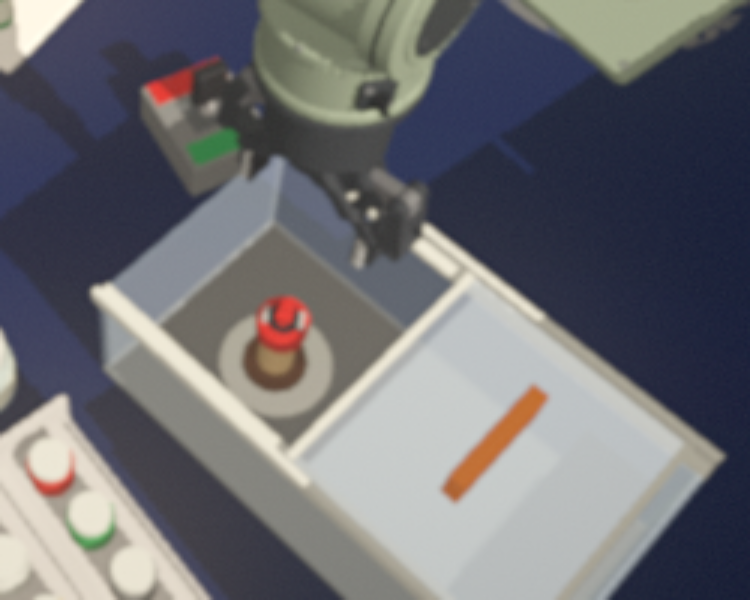

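The holder stands upright, centred on the disc at crop (275,365), and let go. Now I'll shut the door.

jog_arm(deltas=[[[-7, 45, 0, 0, 0], [-14, 90, 0, 0, 0], [-21, 135, 0, 0, 0], [-26, 173, 0, 0, 0], [-26, 173, 0, 0, 0], [-26, 173, -40, 0, 0], [-26, 173, -75, 0, 0], [-26, 173, -90, 0, 0], [-26, 173, -90, 0, 0], [-26, 173, -90, 0, 1], [-26, 173, -90, 0, 1], [-26, 173, -90, 0, 1]]])

```text
t: 14.75
ee_pos: [0.5448, 0.3321, 0.3398]
tcp_rot: [[0.989, 0.146, 0.001], [0.146, -0.989, 0.001], [0.001, -0.001, -1.0]]
contact_force: [-0.1, 0.6, -0.7]
width: 0.0439
grip_force: 0.0
```

jog_arm(deltas=[[[0, 0, 0, 0, 1], [0, 0, 0, 0, 1], [2, -12, 0, 0, 1], [5, -35, 0, 0, 1], [9, -60, 0, 0, 1], [13, -90, 0, 0, 1], [18, -120, 0, 0, 1], [22, -145, 0, 0, 1], [24, -160, 0, 0, 1], [25, -168, 0, 0, 1], [25, -172, 0, 0, 1], [25, -174, 0, 0, 1]]])

```text
t: 15.95
ee_pos: [0.5689, 0.1585, 0.3391]
tcp_rot: [[0.989, 0.146, -0.002], [0.146, -0.989, 0.002], [-0.002, -0.002, -1.0]]
contact_force: [-11.0, 11.6, 9.6]
width: 0.0136
grip_force: 36.4
```

jog_arm(deltas=[[[0, -1, 0, 0, 1], [0, -1, 0, 0, 1], [0, 0, 0, 0, 0], [0, 0, 0, 0, 0], [0, 0, 0, 0, 0], [0, 0, 0, 0, 0], [0, 0, 45, 0, 0], [0, 0, 90, 0, 0], [-16, -40, 90, 0.14, 0], [-32, -80, 90, 0.28, 0], [-48, -120, 90, 0.42, 0.5], [-64, -160, 90, 0.56, 1]]])

```text
t: 17.15
ee_pos: [0.5047, -0.0033, 0.4288]
tcp_rot: [[0.756, 0.654, 0.0], [0.654, -0.756, -0.0], [0.0, 0.0, -1.0]]
contact_force: [1.6, -1.2, 0.2]
width: 0.0591
grip_force: 0.0
```

jog_arm(deltas=[[[-16, -40, 0, 0.14, 1], [-32, -80, 0, 0.28, 1], [-37, -95, 0, 0.42, 1], [-37, -95, 0, 0.56, 1], [-37, -95, 0, 0.69, 1], [-37, -95, 0, 0.69, 1], [-37, -95, 0, 0.69, 1]]])

```text
t: 17.85
ee_pos: [0.4686, -0.097, 0.4286]
tcp_rot: [[0.177, 0.984, -0.0], [0.984, -0.177, 0.0], [0.0, -0.0, -1.0]]
contact_force: [0.1, 0.1, -0.4]
width: 0.0001
grip_force: 0.0
```

```bash
python3 - <<'E'
from h import *
p,d=grab('scene'); pt,dt=grab('top')
s=manip.read_state(); print(s['t'],np.round(s['ee_pos'],4),np.round(s['contact_force'],2),s['width'],np.round(s['tcp_rot'],3).tolist())
q=cv2.cvtColor(p,cv2.COLOR_RGB2HSV); W=cloud('scene',d)
k=(cv2.inRange(q,(7,150,90),(20,255,255))>0)&(W[...,2]>.175)&(W[...,2]<.22)
w=W[k]; print('handle scene',len(w),w.mean(0))
q=cv2.cvtColor(pt,cv2.COLOR_RGB2HSV); W=cloud('top',dt); k=(cv2.inRange(q,(7,150,90),(20,255,255))>0)&(W[...,2]>.175)&(W[...,2]<.22); w=W[k];print('handle top',len(w),w.mean(0) if len(w) else 0)
cv2.imwrite('pics/s5.png',cv2.resize(p[190:400,270:520],(750,600))[...,::-1])
E
```

```text
17.95 [ 0.4687 -0.0968  0.4287] [0.24 0.75 0.3 ] -0.0002482351263913589 [[0.176, 0.984, -0.0], [0.984, -0.176, -0.0], [-0.0, -0.0, -1.0]]
handle scene 318 [0.57607374 0.16250995 0.19247783]
handle top 164 [0.56938188 0.15524779 0.19268458]
```

View pics/s5.png

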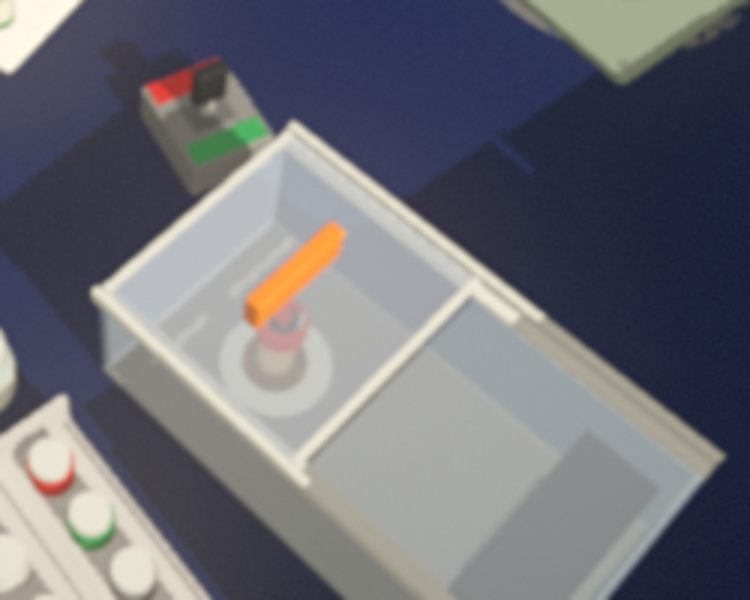

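The door is shut, with the handle at crop (295,275) right above the turntable and the holder upright under it. The toggle is upright at crop (208,82). The fingers are on the red side of the small box, so I'll go down and push to the green side.

jog_arm(deltas=[[[0, 0, -45, 0, 1], [0, 0, -90, 0, 1], [0, 0, -130, 0, 1], [0, 0, -155, 0, 1], [0, 0, -161, 0, 1], [0, 0, -161, 0, 1], [2, 12, -161, 0, 1], [4, 22, -161, 0, 1], [5, 31, -161, 0, 1], [7, 38, -161, 0, 1], [7, 42, -161, 0, 1], [7, 42, -161, 0, 1]]])

```text
t: 19.15
ee_pos: [0.4758, -0.0545, 0.2678]
tcp_rot: [[0.173, 0.985, 0.0], [0.985, -0.173, -0.0], [-0.0, 0.001, -1.0]]
contact_force: [0.6, -2.8, 2.3]
width: -0.0001
grip_force: 1.3
```

```bash
python3 - <<'E'
from h import *
p,d=grab('scene'); s=manip.read_state(); print(s['t'],np.round(s['ee_pos'],4),np.round(s['contact_force'],2))
cv2.imwrite('pics/s6.png',cv2.resize(p[170:280,280:400],(655,600),interpolation=cv2.INTER_CUBIC)[...,::-1])
E
```

```text
19.2 [ 0.4757 -0.0549  0.2678] [ 0.66 -2.07  2.56]
```

View pics/s6.png

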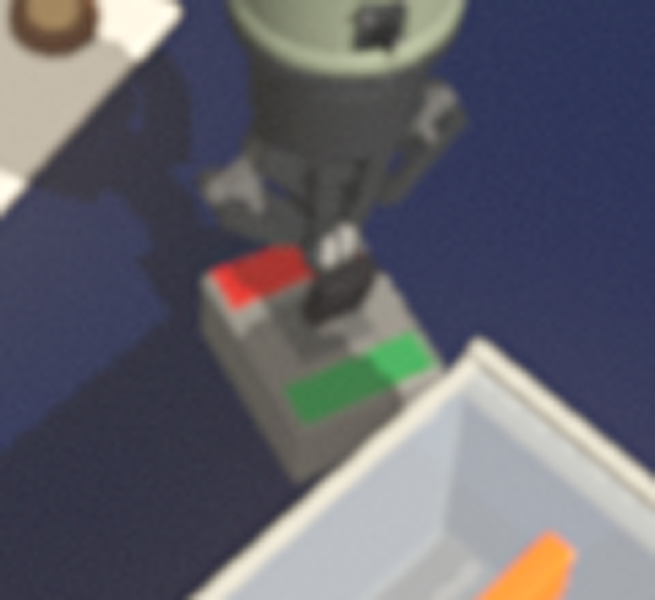

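The crop shows the fingers behind the paddle at (340,270), which leans towards the green field, at about 2.5 N. Pushing further and holding.

jog_arm(deltas=[[[0.5, 3, 0, 0, 1], [1, 5, 0, 0, 1], [1, 6, 0, 0, 1], [1, 6, 0, 0, 1]]])

```text
t: 19.6
ee_pos: [0.4766, -0.0489, 0.2676]
tcp_rot: [[0.173, 0.985, -0.0], [0.985, -0.173, -0.0], [-0.0, -0.0, -1.0]]
contact_force: [0.6, -3.9, -0.1]
width: -0.0003
grip_force: 1.5
```

jog_arm(deltas=[[[0, 1, 0, 0, 1], [0, 1.5, 0, 0, 1], [0, 1.5, 0, 0, 1], [0, 1.5, 0, 0, 1], [0, 1.5, 0, 0, 1], [0, 1.5, 0, 0, 1], [0, 1.5, 0, 0, 1], [0, 1.5, 0, 0, 1], [0, 1.5, 0, 0, 1], [0, 1.5, 0, 0, 1], [0, 1.5, 0, 0, 1], [0, 1.5, 0, 0, 1]]])

```text
t: 20.8
ee_pos: [0.4767, -0.0474, 0.2677]
tcp_rot: [[0.173, 0.985, -0.0], [0.985, -0.173, 0.0], [0.0, -0.0, -1.0]]
contact_force: [-0.3, -3.6, -0.5]
width: -0.0002
grip_force: 1.6
```

```bash
python3 - <<'E'
from h import *
p,d=grab('scene'); F=[]
s=manip.read_state(); print(s['t'],np.round(s['ee_pos'],4),np.round(s['contact_force'],2))
# paddle tip: dark points in depth above z .08 near control box, on +y side
for n in('scene',):
    W=cloud(n,d); g=cv2.cvtColor(p,cv2.COLOR_RGB2GRAY); c=np.array([.476,-.052]); y=np.array([.172,.985]); x=np.array([.985,-.172])
    r=W[...,:2]-c; Y=r@y; X=r@x
    k=(d>0)&(abs(X)<.012)&(Y>0)&(Y<.06)&(W[...,2]>.075)&(W[...,2]<.125)
    if k.sum()>5: a=np.polyfit(W[k][:,2],Y[k],1); print(k.sum(),'face tilt rad',np.arctan(a[0]),Y[k].max(),W[k][:,2].max())
cv2.imwrite('pics/s7.png',cv2.resize(p[170:280,280:400],(655,600),interpolation=cv2.INTER_CUBIC)[...,::-1])
E
```

```text
20.85 [ 0.4767 -0.0474  0.2677] [ 0.65 -4.13 -1.35]
107 face tilt rad -0.051690265871327946 0.03693228093028131 0.12435603174549226
```

View pics/s7.png

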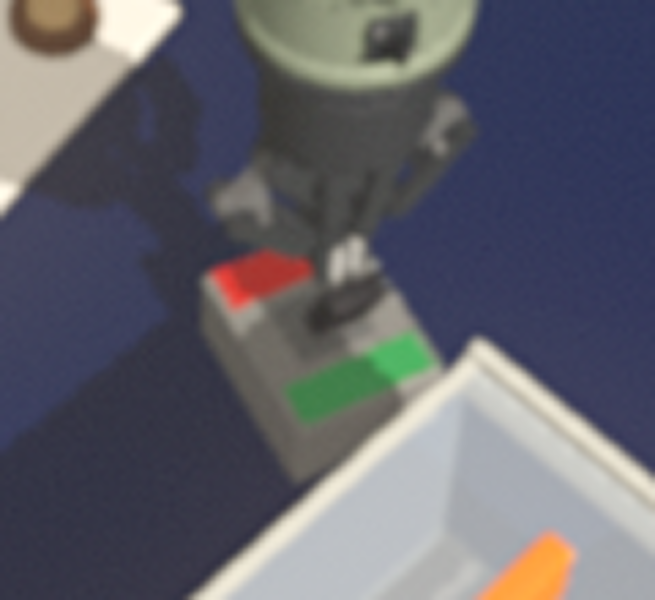

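The paddle leans well over. Its top edge is 37 mm towards green, which is about 0.42 rad and matches the 4 N. I'll hold a little longer, then back off slowly so it can't swing to red.

jog_arm(deltas=[[[0, 0.5, 0, 0, 1], [0, 0.5, 0, 0, 1], [0, 0.5, 0, 0, 1], [0, 0.5, 0, 0, 1], [0, 0.5, 0, 0, 1], [0, 0.5, 0, 0, 1], [0, -2, 0, 0, 1], [-1, -5, 0, 0, 1], [-1, -8, 0, 0, 1], [-2, -11, 0, 0, 1], [-2, -14, 0, 0, 1], [-3, -17, 0, 0, 1]]])

```text
t: 22.05
ee_pos: [0.4737, -0.0646, 0.2676]
tcp_rot: [[0.173, 0.985, -0.0], [0.985, -0.173, 0.0], [0.0, -0.0, -1.0]]
contact_force: [0.8, -0.8, 0.2]
width: -0.0001
grip_force: 0.2
```

jog_arm(deltas=[[[0, -2, 0, 0, 1], [-1, -4, 0, 0, 1], [-1, -6, 0, 0, 1], [-1, -8, 0, 0, 1], [-2, -12, 0, 0, 1], [-4, -22, 0, 0, 1], [-5, -32, 0, 0, 1], [-5, -32, 40, 0, 1], [-5, -32, 85, 0, 1], [-5, -32, 130, 0, 1], [-5, -32, 160, 0, 1], [-5, -32, 160, 0, 1]]])

```text
t: 23.25
ee_pos: [0.4686, -0.0973, 0.4311]
tcp_rot: [[0.174, 0.985, 0.005], [0.985, -0.174, -0.001], [-0.0, 0.005, -1.0]]
contact_force: [0.8, -0.2, -0.8]
width: -0.0001
grip_force: 0.0
```

```bash
python3 - <<'E'
from h import *
p,d=grab('scene'); s=manip.read_state(); print(s['t'],np.round(s['ee_pos'],4),np.round(s['contact_force'],2))
cv2.imwrite('pics/s8.png',p[...,::-1])
W=cloud('scene',d); r=W[...,:2]-np.array([.476,-.052]); Y=r@[.172,.985]; X=r@[.985,-.172]
k=(d>0)&(abs(X)<.012)&(abs(Y)<.05)&(W[...,2]>.08)&(W[...,2]<.13); print(k.sum(),'paddle Y range',Y[k].min(),Y[k].max(),'tip z',W[k][:,2].max())
E
```

```text
23.3 [ 0.4685 -0.0973  0.429 ] [-0.11  0.3   0.1 ]
112 paddle Y range -0.007127359286279158 0.010719503772109723 tip z 0.12191426689722096
```

View pics/s8.png

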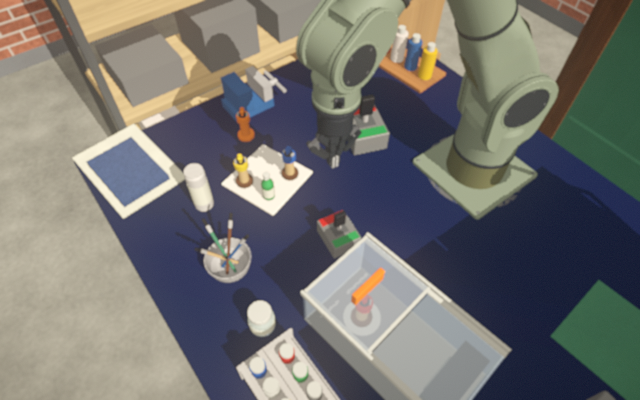

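The toggle is back upright at (338,220), the door is shut with its handle at (369,286), and the holder stands on the disc at (363,310). The bystanders haven't moved, so I'm handing in.

```bash
python3 -c "
from bench import manip
print(manip.close_job())"
```

```text
the job is handed in; nothing more can be done
None
```

I handed the job in at about 23 s: the red holder is upright on the turntable, the door is shut, and the toggle was held to green for over 1.5 s and is back at centre; hand-in returned no verdict.

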